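# Sweep the blue mosaic tiles into the catch tray

## Robot

A 6-joint arm with a two-finger parallel gripper is mounted at the origin on the work surface. World frame = base frame: x ahead of the robot, y to its left, z up, the work surface at z = 0. Lengths are in m, angles in rad, forces in N, time in s.
With the tool pointing down it reaches from about 0.25 to 0.725 m from the base axis. Payload 4 kg.
Tool frame: the origin (TCP) lies midway between the tips of the shut fingers; the grasp point (between the pads) lies 19 mm behind it (bot.grip_point_offset is the distance from the TCP to the grasp point, in m); z points along the fingers, y is the line along which they close (so a half turn about z gives the same grasp; the last joint's range is limited). The gripper opens to 85 mm and grips with 20 to 120 N. Pads are 22 mm wide; open, the fingers measure 114 mm over their backs; the gripper's body (76 mm by 85 mm) begins 54 mm behind the grasp point. The pads swing forward as they close: fully open they stand 13 mm farther back than shut.
Start: joints at [1.256, 0.241, 0.005, 1.335, 0, 1.571], TCP at [0.155, 0.475, 0.231] pointing down, gripper open.
Joint ranges: [-2.72, 2.72], [-1.05, 1.87], [-1.09, 1.28], [-1.99, 2.15], [-1.42, 1.44], [-3.14, 3.14]. Speed limits (rad/s): [2.79, 2.79, 3.14, 3.14, 3.14, 3.14].

## Interface

Orientations are given as a unit quaternion [x, y, z, w].
In Python, from workcell import bot gives the robot as it stands.
- The arm moves only by the tool step_arm, never from a script. Its argument "targets" is text: rows parted by semicolons, each of 7 numbers parted by spaces: the opening, from -1 (shut) to 1 (fully open), so that 0 is half open, then the shift along the world's x, y, z normalised to -1 to 1, where 1 is 0.5 m, then the turn, a rotation vector about the world's x, y, z normalised to -1 to 1, where 1 is pi/4 rad. In form: gripper x y z wx wy wz; .... A call has 1 to 10 rows; each row is the pose to reach, as a shift and turn from the pose commanded when the call began; what a row does not reach only later rows make up. A row lasts 1/12 s, in which the tool goes at most 41.7 mm and 7.16 degrees, less where a joint would pass 70% of its speed; a pose out of reach is approached as far as the arm can. A call with a number of a shift or a turn outside -1 to 1 is refused whole. A call with a gripper value outside its range is refused whole. The fingers move at their own pace and stop on an object; the grip force is fixed at half the most. Time passes only in rows, so rows that repeat a pose let the fingers close. It gives the time, the measured TCP pose, the force, the opening and the grip force at its end, in the units of the state.
- bot.get_obs(): the state, without advancing time (a new reading comes with each control period).
- bot.camera(name): name is "scene" or "top" or "wrist"; returns the picture (480x640x3 uint8, red, green, blue); there is no depth.
- bot.camera_info(name): a dict with "vertical_fov" (degrees; the focal length in pixels is half the picture's height over the tangent of half this angle, whatever the lens; pixels are square), "cx", "cy" (the principal point, pixels), "D" ([k1, k2, p1, p2, k3] as OpenCV has them; the pictures are not rectified), "pose" (4x4, takes a point from camera to world coordinates). Camera axes: x right, y up, looking along -z (the intrinsics and any distortion apply to the point x, -y, -z); pixel columns grow to the right and rows downward; lengths in m; the calibration is good to about 2 mm. A picture is of the moment at which its call begins: read the wrist's pose just before it. camera_info takes no time and is no camera call; for the wrist camera it gives the pose at the moment of the call.
- bot.job_done(): hands the job in; it is judged then, once.
The state is a dict: "clock": time; "joint_pos": joint angles; "joint_vel": joint speeds; "tau": joint torques, N m; "eef_pos": TCP position; "tool_rot": TCP orientation; "ft_force": force on the tool from outside, world axes, zero at the start; "ft_torque": the same for the moment, N m; "grip_width": finger opening in m; "grasp_force": force on a finger pad.
Only numpy, scipy, OpenCV 4.12 (cv2) and the standard library are available. Lean on these libraries where they do the work, as an engineer would, in place of code of your own. Each camera call takes 0.05 s, during which the arm holds its last target. There are 200 camera calls.

## Task

With the fingertips, sweep the three blue mosaic tiles across the white sorting board and over its edge into the yellow catch tray. Slide them gently: do not pinch them, pick them up or press hard on them. Leave the little jar on the board, and everything else on the bench, where it stands.

Things in the scene. Friction and masses are not known exactly. Their poses are not given: they have to be found in the camera images.
- board: Fixed white sorting board with a yellow catch tray sunk along its +y edge. Origin on the bench, z up. Flat white top at z 14 mm, from x -150 to +150 and y -180 to +130 mm; outside x = -150 and +150 mm a 10 mm wide wooden rail runs along y, rising 8 mm above the top; the -y end is open.
- edge (a point): Middle of the board's straight edge over the tray, at the top's height; axes as the board's, +y points into the tray. No lip: the top drops 11 mm straight to the tray floor, which reaches from x -150 to +150 mm and y 0 to +130 mm of this point; the tray's three outer walls are 10 mm thick and rise 16 mm above this point.
- tile_a_center (a point): Loose dark blue glass mosaic tile, 30 x 30 x 8 mm, 10 to 30 g, lying flat on the white board at the start, slides freely. This point is its centre (4 mm above the board), z through its thickness, x and y along its sides.
- tile_b_center (a point): Loose dark blue glass mosaic tile, 30 x 30 x 8 mm, 10 to 30 g, lying flat on the white board at the start, slides freely. This point is its centre (4 mm above the board), z through its thickness, x and y along its sides.
- tile_c_center (a point): Loose dark blue glass mosaic tile, 30 x 30 x 8 mm, 10 to 30 g, lying flat on the white board at the start, slides freely. This point is its centre (4 mm above the board), z through its thickness, x and y along its sides.
- jar: Small amber glass jar with red lid, 36 mm across, 45 mm tall, loose, about 70 g, standing on the white board beside the tiles; to be left alone. Origin at the centre of its underside.
- glue: Bystander on the bench: white glue bottle, 50 mm across, 150 mm tall. Origin at its underside, in the middle.
- cup: Bystander on the bench: white plastic cup, 72 mm across, 85 mm tall. Origin at its underside, in the middle.
- caddy: Bystander on the bench: closed yellow plastic box, 110 x 150 x 55 mm. Origin at its underside, in the middle.
- pot: Bystander on the bench: blue paint pot with green lid, 60 mm across, 70 mm tall. Origin at its underside, in the middle.
- offcut: Bystander on the bench: flat wood offcut, 40 x 120 x 18 mm. Origin at its underside, in the middle.

How it is judged:
By the outcome, as a careful person would: the job done as asked, in the order asked, and still so for the second after the job is handed in, with the robot touching nothing.
It also fails if it takes over 72 s, if anything falls off the work surface, if the arm or the gripper's body presses on something with over 40 N, if the wrist force passes 120 N, or if a joint passes its speed limit or range.

## Working session

There is one attempt and no reset: what is moved stays moved. The work goes in short steps, Python scripts to look and compute and a tool call to move; the robot and the scene stay as the last step left them, time stands still between calls to the robot, and variables do not carry over. Pictures are saved under pics/ and viewed, at most 10 in all, crops included, and the job is handed in when it is done.

Besides the shell and the picture viewer there is one more tool, called as a command line: name --argument value ..., lists and objects as JSON in quotes. step_arm: Moves the arm, as the interface text tells. Scaled input: -1 to 1 covers 0.5 m each way for a shift and pi/4 rad each way for a turn. Its arguments: {"type":"object","properties":{"targets":{"type":"string"}},"required":["targets"]}

```bash
mkdir -p pics; ls; python3 - <<'E'
from workcell import bot
import cv2
for n in("top","scene"):
    im=bot.camera(n); cv2.imwrite(f"pics/{n}0.png",im[:,:,::-1]); 
    i=bot.camera_info(n); print(n,i)
E
```

```text
pics
top {'vertical_fov': 43.62149233759413, 'cx': 329.60321312805337, 'cy': 241.42301145645854, 'D': array([0.03632898, 0.        , 0.        , 0.        , 0.        ]), 'pose': array([[ 0.02068635,  0.98251083, -0.1850528 ,  0.27453784],
       [-0.99965072,  0.02337108,  0.01233817,  0.00422465],
       [ 0.01644727,  0.18473293,  0.98265112,  1.50061575],
       [ 0.        ,  0.        ,  0.        ,  1.        ]])}
scene {'vertical_fov': 53.94066341311545, 'cx': 327.9176662790028, 'cy': 241.19818391014175, 'D': array([-0.00521909,  0.        ,  0.        ,  0.        ,  0.        ]), 'pose': array([[ 1.23412352e-01, -6.63669340e-01,  7.37775304e-01,
         1.32454636e+00],
       [ 9.92355468e-01,  8.24421084e-02, -9.18363928e-02,
        -8.73431341e-02],
       [ 1.25246545e-04,  7.43469103e-01,  6.68770273e-01,
         7.06138552e-01],
       [ 0.00000000e+00,  0.00000000e+00,  0.00000000e+00,
         1.00000000e+00]])}
```

View pics/top0.png

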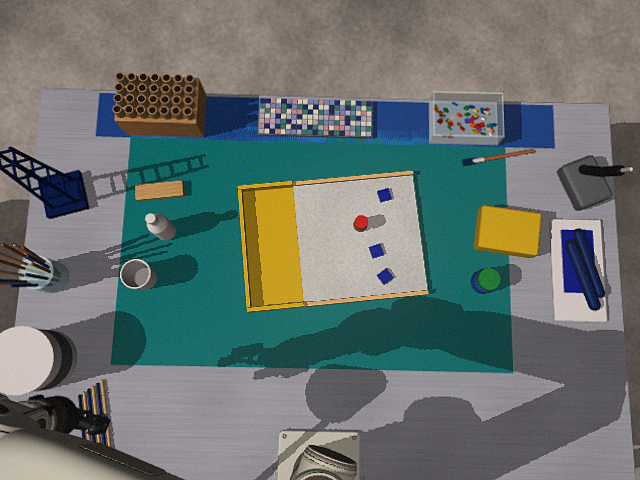

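View pics/scene0.png

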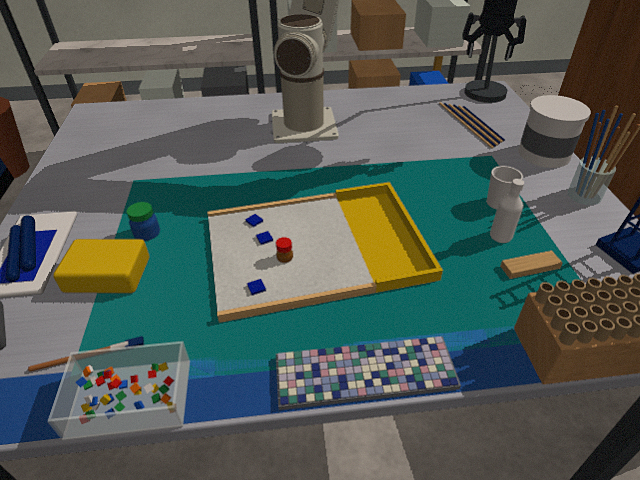

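The top view shows the tray on the left (+y), tiles near pixels (385,195), (377,250) and (386,276), and the jar at (361,223). The scene view agrees. Next I'll measure their positions.

```bash
cat > h.py <<'E'
from workcell import bot
import cv2, numpy as np
def rays(n,px,z,info=None):
    i=info or bot.camera_info(n); f=240/np.tan(np.radians(i['vertical_fov'])/2)
    K=np.array([[f,0,i['cx']],[0,f,i['cy']],[0,0,1]])
    u=cv2.undistortPoints(np.array(px,float).reshape(-1,1,2),K,i['D']).reshape(-1,2)
    d=np.c_[u[:,0],-u[:,1],-np.ones(len(u))]@i['pose'][:3,:3].T
    o=i['pose'][:3,3]; return o+d*((z-o[2])/d[:,2])[:,None]
def mask(im,kind):
    h=cv2.cvtColor(im,cv2.COLOR_RGB2HSV)
    r={'blue':((110,150,50),(130,255,255)),'red':((0,170,80),(6,255,255)),'white':((0,0,120),(180,45,255)),'yellow':((20,150,80),(32,255,255))}[kind]
    return cv2.inRange(h,*r)
def blobs(m,amin,amax):
    c,_=cv2.findContours(m,cv2.RETR_EXTERNAL,cv2.CHAIN_APPROX_NONE)
    return [k for k in c if amin<cv2.contourArea(k)<amax]
E
python3 - <<'E'
from h import *
np.set_printoptions(precision=4,suppress=True)
for n,roi in(("top",(235,165,435,315)),("scene",(205,180,445,325))):
    im=bot.camera(n); x0,y0,x1,y1=roi
    R=np.zeros(im.shape[:2],np.uint8); R[y0:y1,x0:x1]=255
    print(n)
    for c in blobs(mask(im,'blue')&R,30,800):
        r=cv2.minAreaRect(c); p=rays(n,[r[0]],.020)[0]; q=rays(n,cv2.boxPoints(r),.022)
        e=q[1]-q[0]; print('tile',r,p, 'side',np.linalg.norm(e),np.linalg.norm(q[2]-q[1]),np.degrees(np.arctan2(e[1],e[0]))%90)
    for c in blobs(mask(im,'red')&R,30,800):
        print('jar',cv2.minEnclosingCircle(c),rays(n,[cv2.minEnclosingCircle(c)[0]],.055)[0])
    c=max(blobs(mask(im,'white')&R,3000,1e6),key=cv2.contourArea)
    a=cv2.approxPolyDP(cv2.convexHull(c),6,True).reshape(-1,2); print('board',a.tolist(),rays(n,a,.014))
print(bot.get_obs()['tool_rot'])
E
```

```text
top
tile ((384.6400451660156, 276.01995849609375), (11.600000381469727, 11.400001525878906), 53.13010025024414) [ 0.4691 -0.1531  0.02  ] side 0.02872435220644143 0.028713121406979222 38.00240031677395
tile ((375.95001220703125, 250.35000610351562), (11.384199142456055, 11.067971229553223), 71.56504821777344) [ 0.5334 -0.1311  0.02  ] side 0.027980666289612533 0.02876820781948127 19.959402157553967
tile ((384.00006103515625, 194.50001525878906), (11.067971229553223, 11.067971229553223), 71.56504821777344) [ 0.6785 -0.1507  0.02  ] side 0.02855470454280002 0.028889217558613428 20.29319419428822
jar ((360.5, 221.5), 7.106435298919678) [ 0.5987 -0.0892  0.055 ]
board [[412, 175], [427, 289], [304, 300], [294, 186]] [[ 0.7338 -0.2233  0.014 ]
 [ 0.4398 -0.2594  0.014 ]
 [ 0.4055  0.0459  0.014 ]
 [ 0.6969  0.0798  0.014 ]]
scene
tile ((256.1500244140625, 286.45001220703125), (12.332883834838867, 15.178933143615723), 71.56504821777344) [ 0.6822 -0.1496  0.02  ] side 0.030054881708861666 0.03314495068795333 18.63627108396888
tile ((264.2500305175781, 237.25003051757812), (10.119288444519043, 14.230249404907227), 71.56504821777344) [ 0.5375 -0.1303  0.02  ] side 0.03216941164708476 0.03357120779101 21.1490720629411
tile ((253.84616088867188, 219.73080444335938), (10.294882774353027, 14.884166717529297), 60.2551155090332) [ 0.4737 -0.1525  0.02  ] side 0.03801876129121926 0.03615452785953905 38.542669278272115
jar ((283.7173767089844, 244.71739196777344), 8.208466529846191) [ 0.6058 -0.0891  0.055 ]
board [[337, 200], [372, 282], [217, 310], [208, 217]] [[ 0.4151  0.0481  0.014 ]
 [ 0.6931  0.0802  0.014 ]
 [ 0.728  -0.2242  0.014 ]
 [ 0.443  -0.2589  0.014 ]]
[ 0.1568  0.9876 -0.0006 -0.0001]
```

Measurements agree: the board is yawed about 6.6° and edge E is at about (0.5525, 0.0635). Tile positions in the edge frame, in mm, are A(-106,-205), B(-39,-191) and C(102,-227), with the jar at (32,-157). I'll push each tile along board +y in its own lane with the fingers shut.

step_arm --targets "-1 0.32 -0.68 0 0 0 -0.889;-1 0.32 -0.68 0 0 0 -0.889;-1 0.32 -0.68 0 0 0 -0.889;-1 0.32 -0.68 0 0 0 -0.889;-1 0.32 -0.68 0 0 0 -0.889;-1 0.32 -0.68 0 0 0 -0.889;-1 0.32 -0.68 0 0 0 -0.889;-1 0.32 -0.68 0 0 0 -0.889;-1 0.32 -0.68 0 0 0 -0.889;-1 0.32 -0.68 0 0 0 -0.889"

```text
clock: 1.03
eef_pos: [0.3171, 0.1292, 0.2314]
tool_rot: [0.491, 0.871, -0.001, 0.001]
ft_force: [-0.7, 0.7, 0.0]
grip_width: -0.0002
grasp_force: 0.0
```

step_arm --targets "-1 0.32 -0.66 -0.2 0 0 -0.547;-1 0.32 -0.66 -0.2 0 0 -0.547;-1 0.32 -0.66 -0.2 0 0 -0.547;-1 0.32 -0.66 -0.2 0 0 -0.547;-1 0.32 -0.66 -0.2 0 0 -0.547;-1 0.32 -0.66 -0.2 0 0 -0.547;-1 0.32 -0.66 -0.2 0 0 -0.547;-1 0.32 -0.66 -0.2 0 0 -0.547;-1 0.32 -0.66 -0.2 0 0 -0.547;-1 0.32 -0.66 -0.2 0 0 -0.547"

```text
clock: 1.87
eef_pos: [0.4767, -0.1991, 0.1287]
tool_rot: [0.662, 0.749, -0.001, 0.0]
ft_force: [0.2, 0.4, 0.3]
grip_width: 0.0001
grasp_force: 0.0
```

```bash
python3 - <<'E'
from h import *
np.set_printoptions(precision=4,suppress=True)
o=bot.get_obs(); print(o['eef_pos'],o['tool_rot'],o['joint_pos'],o['clock'])
i=bot.camera_info('wrist'); im=bot.camera('wrist'); cv2.imwrite('pics/w1.png',im[:,:,::-1])
for c in blobs(mask(im,'blue'),800,50000):
    r=cv2.minAreaRect(c); q=rays('wrist',cv2.boxPoints(r),.022,i); print('tile',r[0],rays('wrist',[r[0]],.020,i)[0],np.linalg.norm(q[1]-q[0]),np.linalg.norm(q[2]-q[1]))
E
```

```text
[ 0.4767 -0.1991  0.1287] [ 0.6622  0.7493 -0.0008  0.0002] [-0.3948  0.3409 -0.1345  1.0954 -0.0016  1.0527] 1.8667
tile (594.4434814453125, 207.30189514160156) [ 0.677  -0.1512  0.02  ] 0.03242449056993283 0.03220489928300098
tile (312.75, 175.25001525878906) [ 0.4679 -0.1545  0.02  ] 0.028458504956211484 0.028548201346709566
tile (407.7884521484375, 154.94232177734375) [ 0.5319 -0.1323  0.02  ] 0.029541015760523023 0.029466548897430254
```

View pics/w1.png

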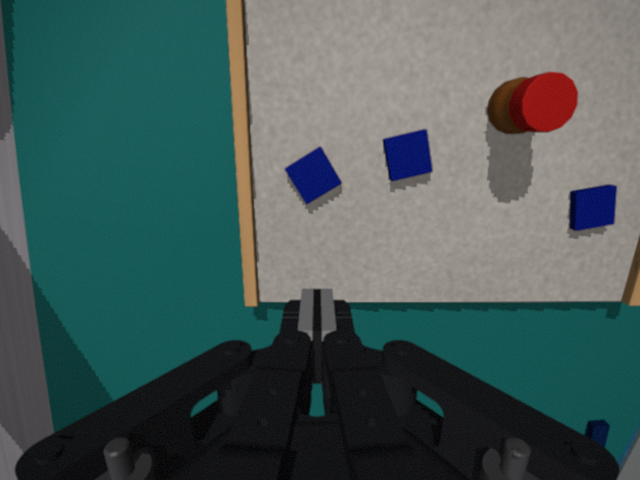

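The wrist view confirms the measurements: A at (313,175) and B at (408,155), clear of the jar. I'll turn 90° so the 22 mm flat finger back faces the tiles, and come down behind A.

step_arm --targets "-1 -0.006 0.004 -0.12 0 0 1;-1 -0.006 0.004 -0.12 0 0 1;-1 -0.006 0.004 -0.12 0 0 1;-1 -0.006 0.004 -0.12 0 0 1;-1 -0.006 0.004 -0.12 0 0 1;-1 -0.006 0.004 -0.12 0 0 1;-1 -0.006 0.004 -0.12 0 0 1"

```text
clock: 2.5
eef_pos: [0.4715, -0.1908, 0.0716]
tool_rot: [0.32, 0.948, 0.0, -0.0]
ft_force: [0.6, -0.4, -0.9]
grip_width: 0.0003
grasp_force: 0.0
```

step_arm --targets "-1 0 0 0 0 0 1;-1 0 0 0 0 0 1;-1 0 0 0 0 0 1;-1 0 0 0 0 0 1;-1 0 0 -0.04 0 0 1;-1 0 0 -0.07 0 0 1;-1 0 0 -0.08 0 0 1;-1 0 0 -0.08 0 0 1;-1 0 0 -0.08 0 0 1"

```text
clock: 3.25
eef_pos: [0.4715, -0.1912, 0.0315]
tool_rot: [-0.064, 0.998, 0.0, -0.0]
ft_force: [0.4, -0.4, 0.9]
grip_width: 0.0001
grasp_force: 0.0
```

step_arm --targets "-1 0.005 -0.018 0 0 0 0;-1 0.005 -0.018 0 0 0 0;-1 0.005 -0.018 -0.014 0 0 0;-1 0.005 -0.018 -0.027 0 0 0;-1 0.005 -0.018 -0.027 0 0 0;-1 0.005 -0.018 -0.027 0 0 0"

```text
clock: 3.75
eef_pos: [0.4735, -0.2013, 0.017]
tool_rot: [-0.064, 0.998, 0.0, -0.001]
ft_force: [0.2, -1.2, 0.6]
grip_width: 0.0003
grasp_force: 0.0
```

```bash
python3 - <<'E'
from h import *
o=bot.get_obs(); print(o['eef_pos'],o['ft_force'])
im=bot.camera('wrist'); cv2.imwrite('pics/w2.png',im[:,:,::-1])
E
```

```text
[ 0.47347405 -0.20127756  0.01700591] [ 0.23214118 -1.15804834  0.58585785]
```

View pics/w2.png

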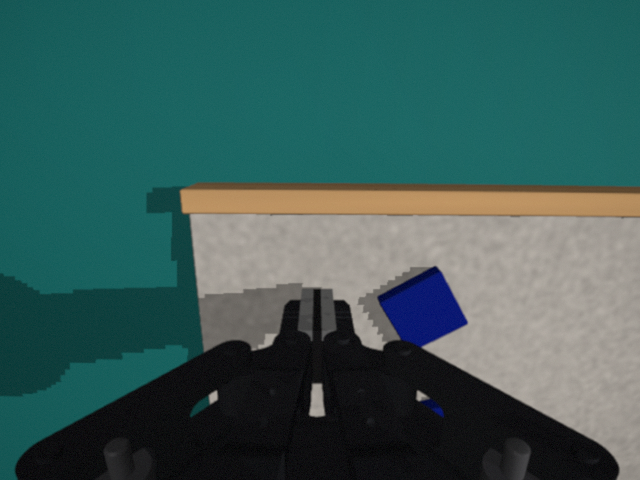

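The view shows A at (423,308), level with the fingertips at about (318,305). Now sweeping at about 0.1 m/s.

step_arm --targets "-1 -0.001 0.008 0 0 0 0;-1 -0.002 0.02 0 0 0 0;-1 -0.004 0.034 0 0 0 0;-1 -0.006 0.05 0 0 0 0;-1 -0.008 0.066 0 0 0 0;-1 -0.01 0.083 0 0 0 0;-1 -0.012 0.1 0 0 0 0;-1 -0.014 0.117 0 0 0 0;-1 -0.016 0.134 0 0 0 0;-1 -0.018 0.15 0 0 0 0"

```text
clock: 4.63
eef_pos: [0.4652, -0.1256, 0.0179]
tool_rot: [-0.064, 0.998, -0.0, 0.0]
ft_force: [0.2, -0.1, -0.2]
grip_width: -0.0001
grasp_force: 0.1
```

```bash
cat > look.py <<'E'
from h import *
import sys
np.set_printoptions(precision=4,suppress=True)
E=np.array([.5525,.0635]);a=np.radians(6.6);B=np.array([[np.cos(a),np.sin(a)],[-np.sin(a),np.cos(a)]])
f=lambda p:B@(p[:2]-E)*1000
o=bot.get_obs(); print('tcp board',f(o['eef_pos']),o['eef_pos'],o['ft_force'],o['clock'])
im=bot.camera('top')
if len(sys.argv)>1: cv2.imwrite(sys.argv[1],cv2.resize(im[155:325,225:445,::-1],None,fx=3,fy=3))
R=np.zeros(im.shape[:2],np.uint8); R[165:315,235:435]=255
for c in blobs(mask(im,'blue')&R,15,800):
    r=cv2.minAreaRect(c); p=rays('top',[r[0]],.02)[0]; print('tile',r[1],f(p))
for c in blobs(mask(im,'red')&R,30,800): print('jar',f(rays('top',[cv2.minEnclosingCircle(c)[0]],.055)[0]))
E
python3 look.py pics/t2.png
```

```text
tcp board [-108.4309 -177.7804] [ 0.4652 -0.1256  0.0179] [ 0.2403 -0.1185 -0.2341] 4.6333
tile (11.067971229553223, 11.067971229553223) [ 100.5627 -227.2391]
jar [  28.301  -156.9964]
```

View pics/t2.png

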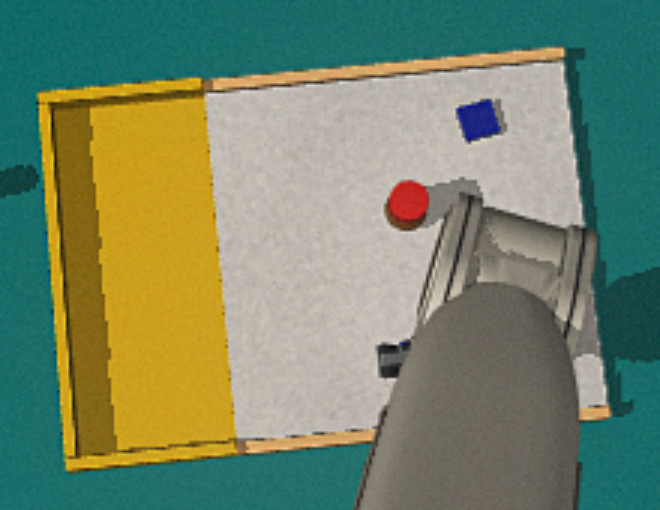

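The arm hides A from above in this view (gripper near (395,360)), so I'll track it with the wrist camera.

```bash
cat > wl.py <<'E'
from h import *
E=np.array([.5525,.0635]);a=np.radians(6.6);B=np.array([[np.cos(a),np.sin(a)],[-np.sin(a),np.cos(a)]])
f=lambda p:(B@(p[:2]-E)*1000).round(1)
o=bot.get_obs(); print('tcp board',f(o['eef_pos']),o['eef_pos'].round(4),np.round(o['ft_force'],1))
i=bot.camera_info('wrist'); im=bot.camera('wrist')
for c in blobs(mask(im,'blue'),300,90000):
    r=cv2.minAreaRect(c); print('tile px',np.round(r[0]),np.round(r[1]),f(rays('wrist',[r[0]],.02,i)[0]))
E
python3 wl.py
```

```text
tcp board [-108.8 -176.5] [ 0.4647 -0.1243  0.0177] [-0.1  1.1  0.5]
tile px [367. 323.] [66. 53.] [-102.9 -154.2]
```

step_arm --targets "-1 -0.002 0.016 0 0 0 0;-1 -0.004 0.033 0 0 0 0;-1 -0.006 0.05 0 0 0 0;-1 -0.008 0.066 0 0 0 0;-1 -0.01 0.083 0 0 0 0;-1 -0.012 0.1 0 0 0 0;-1 -0.014 0.117 0 0 0 0;-1 -0.016 0.134 0 0 0 0;-1 -0.018 0.15 0 0 0 0;-1 -0.019 0.166 0 0 0 0"

```text
clock: 5.57
eef_pos: [0.4556, -0.0427, 0.0178]
tool_rot: [-0.064, 0.998, -0.0, -0.0]
ft_force: [0.6, -0.3, 0.2]
grip_width: 0.0002
grasp_force: 0.0
```

```bash
python3 wl.py
```

```text
tcp board [-108.5  -94.3] [ 0.4556 -0.0427  0.0178] [ 0.6 -0.3  0.2]
tile px [366. 322.] [56. 64.] [-102.9  -72.7]
```

The tile is tracking steadily. Continuing over the edge.

step_arm --targets "-1 -0.002 0.016 0 0 0 0;-1 -0.004 0.033 0 0 0 0;-1 -0.006 0.05 0 0 0 0;-1 -0.008 0.066 0 0 0 0;-1 -0.01 0.083 0 0 0 0;-1 -0.012 0.1 0 0 0 0;-1 -0.014 0.117 0 0 0 0;-1 -0.016 0.134 0 0 0 0;-1 -0.018 0.15 0 0 0 0;-1 -0.019 0.166 0 0 0 0"

```text
clock: 6.45
eef_pos: [0.4461, 0.0403, 0.0178]
tool_rot: [-0.064, 0.998, 0.0, -0.0]
ft_force: [0.2, -0.5, 0.2]
grip_width: -0.0001
grasp_force: 0.1
```

step_arm --targets "-1 -0.001 0.014 0 0 0 0;-1 -0.003 0.028 0 0 0 0;-1 -0.005 0.042 0 0 0 0;-1 -0.006 0.055 0 0 0 0;-1 -0.007 0.066 0 0 0 0;-1 -0.007 0.066 0 0 0 0"

```text
clock: 6.95
eef_pos: [0.4428, 0.0734, 0.0178]
tool_rot: [-0.065, 0.998, 0.0, 0.0]
ft_force: [0.4, -0.8, -0.7]
grip_width: -0.0002
grasp_force: 0.0
```

```bash
python3 wl.py
```

```text
tcp board [-107.9   22.4] [0.4428 0.0734 0.0178] [ 0.4 -0.8 -0.7]
tile px [312. 298.] [29. 61.] [-113.6   19.9]
```

step_arm --targets "-1 0 0 0.08 0 0 0;-1 0 0 0.15 0 0 0;-1 0 0 0.15 0 0 0"

```text
clock: 7.25
eef_pos: [0.4473, 0.0729, 0.0985]
tool_rot: [-0.064, 0.998, 0.0, 0.005]
ft_force: [1.4, 0.6, 0.8]
grip_width: -0.0001
grasp_force: 0.0
```

```bash
python3 wl.py; python3 - <<'E'
from h import *
cv2.imwrite('pics/w3.png',bot.camera('wrist')[:,:,::-1])
E
```

```text
tcp board [-103.4   21.4] [0.4473 0.0729 0.0985] [1.4 0.6 0.8]
tile px [ 27. 323.] [39. 50.] [ -44.  -189.9]
tile px [315. 250.] [42. 41.] [-103.6   19.5]
```

View pics/w3.png

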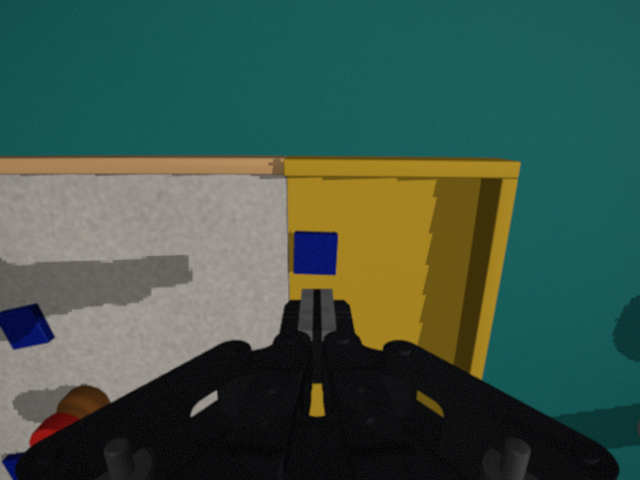

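A lies flat in the tray at (315,252), just past the edge line (column 288). Next is B.

step_arm --targets "-1 0.19 -0.497 0 0 0 0;-1 0.19 -0.497 0 0 0 0;-1 0.19 -0.497 0 0 0 0;-1 0.19 -0.497 0 0 0 0;-1 0.19 -0.497 0 0 0 0;-1 0.19 -0.497 0 0 0 0;-1 0.19 -0.497 0 0 0 0;-1 0.19 -0.497 -0.06 0 0 0;-1 0.19 -0.497 -0.1 0 0 0;-1 0.19 -0.497 -0.1 0 0 0"

```text
clock: 8.18
eef_pos: [0.5328, -0.1755, 0.0368]
tool_rot: [-0.063, 0.998, 0.002, -0.005]
ft_force: [-0.7, 0.2, -0.1]
grip_width: -0.0001
grasp_force: 0.0
```

```bash
python3 wl.py
```

```text
tcp board [ -47.  -235.2] [ 0.5328 -0.1755  0.0368] [-0.7  0.2 -0.1]
tile px [403. 300.] [53. 60.] [ -43.1 -192.2]
```

step_arm --targets "-1 0 0 0 0 0 0;-1 0 0 -0.02 0 0 0;-1 0 0 -0.04 0 0 0;-1 0 0 -0.05 0 0 0;-1 0 0 -0.05 0 0 0;-1 0 0 -0.05 0 0 0"

```text
clock: 8.73
eef_pos: [0.5375, -0.1758, 0.0175]
tool_rot: [-0.064, 0.998, 0.0, -0.0]
ft_force: [0.1, -0.5, -0.2]
grip_width: 0.0002
grasp_force: 0.0
```

```bash
python3 wl.py
```

```text
tcp board [ -42.4 -235.9] [ 0.5375 -0.1758  0.0175] [ 0.1 -0.5 -0.2]
tile px [417. 310.] [60. 68.] [ -43.1 -192.1]
```

step_arm --targets "-1 -0.001 0.008 0 0 0 0;-1 -0.002 0.02 0 0 0 0;-1 -0.004 0.034 0 0 0 0;-1 -0.006 0.05 0 0 0 0;-1 -0.008 0.066 0 0 0 0;-1 -0.01 0.083 0 0 0 0;-1 -0.012 0.1 0 0 0 0;-1 -0.014 0.117 0 0 0 0;-1 -0.016 0.134 0 0 0 0;-1 -0.018 0.15 0 0 0 0"

```text
clock: 9.62
eef_pos: [0.5287, -0.1, 0.0178]
tool_rot: [-0.064, 0.998, 0.0, -0.0]
ft_force: [0.3, -0.1, 0.3]
grip_width: 0.0
grasp_force: 0.1
```

```bash
python3 wl.py
```

```text
tcp board [ -42.5 -159.7] [ 0.5287 -0.1     0.0178] [ 0.3 -0.1  0.3]
tile px [366. 316.] [60. 66.] [ -39.9 -138.2]
```

step_arm --targets "-1 -0.002 0.016 0 0 0 0;-1 -0.004 0.033 0 0 0 0;-1 -0.006 0.05 0 0 0 0;-1 -0.008 0.066 0 0 0 0;-1 -0.01 0.083 0 0 0 0;-1 -0.012 0.1 0 0 0 0;-1 -0.014 0.117 0 0 0 0;-1 -0.016 0.134 0 0 0 0;-1 -0.018 0.15 0 0 0 0;-1 -0.019 0.166 0 0 0 0"

```text
clock: 10.5
eef_pos: [0.5191, -0.0172, 0.0178]
tool_rot: [-0.064, 0.998, -0.0, -0.0]
ft_force: [-0.1, 0.0, 0.0]
grip_width: -0.0003
grasp_force: 0.0
```

```bash
python3 wl.py; python3 look.py
```

```text
tcp board [-42.4 -76.3] [ 0.5191 -0.0172  0.0178] [-0.1  0.   0. ]
tile px [366. 316.] [60. 66.] [-39.9 -54.9]
tile px [543. 183.] [73. 69.] [-100.4   13.3]
tcp board [-42.399  -75.0291] [ 0.519  -0.0159  0.0178] [-0.1351  0.7225  0.3605] 10.55
tile (11.0, 9.0) [-97.8124  23.4505]
tile (11.067971229553223, 11.067971229553223) [ 100.5627 -227.2391]
jar [  27.9764 -158.8916]
```

step_arm --targets "-1 -0.002 0.016 0 0 0 0;-1 -0.004 0.033 0 0 0 0;-1 -0.006 0.05 0 0 0 0;-1 -0.008 0.066 0 0 0 0;-1 -0.01 0.083 0 0 0 0;-1 -0.012 0.1 0 0 0 0;-1 -0.014 0.117 0 0 0 0;-1 -0.016 0.134 0 0 0 0;-1 -0.018 0.15 0 0 0 0;-1 -0.019 0.166 0 0 0 0"

```text
clock: 11.43
eef_pos: [0.5096, 0.0659, 0.0178]
tool_rot: [-0.064, 0.998, 0.0, -0.0]
ft_force: [0.3, -0.4, -0.0]
grip_width: -0.0003
grasp_force: 0.0
```

step_arm --targets "-1 -0.001 0.012 0 0 0 0;-1 -0.003 0.024 0 0 0 0;-1 -0.004 0.036 0 0 0 0;-1 -0.005 0.044 0 0 0 0;-1 -0.005 0.044 0 0 0 0;-1 -0.005 0.044 0.08 0 0 0;-1 -0.005 0.044 0.15 0 0 0;-1 -0.005 0.044 0.16 0 0 0;-1 -0.005 0.044 0.16 0 0 0"

```text
clock: 12.18
eef_pos: [0.51, 0.0871, 0.1008]
tool_rot: [-0.064, 0.998, 0.0, 0.003]
ft_force: [0.3, -0.0, -1.3]
grip_width: 0.0002
grasp_force: 0.0
```

```bash
python3 wl.py; python3 look.py
```

```text
tcp board [-39.5  28.4] [0.51   0.0871 0.1008] [ 0.3 -0.  -1.3]
tile px [ 14. 404.] [27. 35.] [  95.1 -215.1]
tile px [306. 242.] [40. 41.] [-44.8  20.2]
tile px [305. 157.] [45. 45.] [-99.9  19.6]
tcp board [-41.2378  28.2613] [0.5083 0.0868 0.0988] [0.1671 0.4005 0.1213] 12.2333
tile (11.067971229553223, 11.067971229553223) [ 100.5627 -227.2391]
jar [  26.8165 -157.96  ]
```

B is in the tray, and the jar and C are unmoved. Next is C, crossing high above the jar.

step_arm --targets "-1 0.352 -0.565 0 0 0 0;-1 0.352 -0.565 0 0 0 0;-1 0.352 -0.565 0 0 0 0;-1 0.352 -0.565 0 0 0 0;-1 0.352 -0.565 0 0 0 0;-1 0.352 -0.565 0 0 0 0;-1 0.352 -0.565 0 0 0 0;-1 0.352 -0.565 0 0 0 0;-1 0.352 -0.565 0 0 0 0;-1 0.352 -0.565 0 0 0 0"

```text
clock: 13.12
eef_pos: [0.682, -0.1979, 0.093]
tool_rot: [-0.062, 0.998, 0.001, -0.003]
ft_force: [-1.2, 1.2, -0.3]
grip_width: -0.0002
grasp_force: 0.0
```

```bash
python3 wl.py
```

```text
tcp board [  98.6 -274.5] [ 0.682  -0.1979  0.093 ] [-1.2  1.2 -0.3]
tile px [ 74. 340.] [17. 36.] [ 164.2 -447.6]
tile px [389. 255.] [44. 46.] [  98.3 -228.1]
```

step_arm --targets "-1 0 0 -0.06 0 0 0;-1 0 0 -0.11 0 0 0;-1 0 0 -0.14 0 0 0;-1 0 0 -0.155 0 0 0;-1 0 0 -0.16 0 0 0;-1 0 0 -0.16 0 0 0;-1 0 0 -0.16 0 0 0"

```text
clock: 13.75
eef_pos: [0.684, -0.1951, 0.0193]
tool_rot: [-0.064, 0.998, -0.0, 0.001]
ft_force: [-0.7, 0.4, 0.8]
grip_width: -0.0004
grasp_force: 0.0
```

```bash
python3 wl.py
```

```text
tcp board [ 100.9 -272. ] [ 0.684  -0.1951  0.0193] [-0.7  0.4  0.8]
tile px [416. 304.] [64. 69.] [  98.  -228.2]
```

step_arm --targets "-1 -0.003 0 -0.002 0 0 0;-1 -0.004 0.016 -0.002 0 0 0;-1 -0.006 0.032 -0.002 0 0 0;-1 -0.008 0.05 -0.002 0 0 0;-1 -0.01 0.066 -0.002 0 0 0;-1 -0.012 0.083 -0.002 0 0 0;-1 -0.014 0.1 -0.002 0 0 0;-1 -0.016 0.117 -0.002 0 0 0;-1 -0.018 0.134 -0.002 0 0 0;-1 -0.02 0.15 -0.002 0 0 0"

```text
clock: 14.63
eef_pos: [0.6732, -0.1195, 0.0168]
tool_rot: [-0.064, 0.998, 0.0, -0.0]
ft_force: [0.8, -0.5, 0.3]
grip_width: -0.0002
grasp_force: 0.1
```

```bash
python3 wl.py
```

```text
tcp board [  98.9 -195.7] [ 0.6732 -0.1195  0.0168] [ 0.8 -0.5  0.3]
tile px [366. 315.] [64. 67.] [ 100.3 -174.1]
```

step_arm --targets "-1 -0.002 0.016 0 0 0 0;-1 -0.004 0.033 0 0 0 0;-1 -0.006 0.05 0 0 0 0;-1 -0.008 0.066 0 0 0 0;-1 -0.01 0.083 0 0 0 0;-1 -0.012 0.1 0 0 0 0;-1 -0.014 0.117 0 0 0 0;-1 -0.016 0.134 0 0 0 0;-1 -0.018 0.15 0 0 0 0;-1 -0.019 0.166 0 0 0 0"

```text
clock: 15.52
eef_pos: [0.6636, -0.0367, 0.0168]
tool_rot: [-0.064, 0.998, -0.0, -0.0]
ft_force: [-0.5, -0.5, -0.3]
grip_width: 0.0003
grasp_force: 0.0
```

```bash
python3 wl.py
```

```text
tcp board [  98.9 -112.3] [ 0.6636 -0.0367  0.0168] [-0.5 -0.5 -0.3]
tile px [366. 315.] [64. 67.] [100.3 -90.8]
```

step_arm --targets "-1 -0.002 0.016 0 0 0 0;-1 -0.004 0.033 0 0 0 0;-1 -0.006 0.05 0 0 0 0;-1 -0.008 0.066 0 0 0 0;-1 -0.01 0.083 0 0 0 0;-1 -0.012 0.1 0 0 0 0;-1 -0.014 0.117 0 0 0 0;-1 -0.016 0.134 0 0 0 0;-1 -0.018 0.15 0 0 0 0;-1 -0.019 0.166 0 0 0 0"

```text
clock: 16.4
eef_pos: [0.6541, 0.0463, 0.0168]
tool_rot: [-0.064, 0.998, -0.0, -0.0]
ft_force: [0.5, 0.1, 0.7]
grip_width: -0.0
grasp_force: 0.1
```

step_arm --targets "-1 -0.002 0.016 0 0 0 0;-1 -0.004 0.033 0 0 0 0;-1 -0.006 0.05 0 0 0 0;-1 -0.008 0.066 0 0 0 0;-1 -0.01 0.083 0 0 0 0;-1 -0.012 0.1 0 0 0 0;-1 -0.013 0.115 0 0 0 0;-1 -0.013 0.118 0 0 0 0;-1 -0.013 0.118 0 0 0 0"

```text
clock: 17.15
eef_pos: [0.6478, 0.1053, 0.0168]
tool_rot: [-0.065, 0.998, -0.0, 0.0]
ft_force: [-0.2, -0.5, 0.3]
grip_width: 0.0001
grasp_force: 0.0
```

step_arm --targets "-1 0 0 0.06 0 0 0;-1 0 0 0.14 0 0 0;-1 0 0 0.2 0 0 0;-1 -0.1 0.2 0.26 0 0 0;-1 -0.2 0.35 0.26 0 0 0;-1 -0.2 0.35 0.26 0 0 0;-1 -0.2 0.35 0.26 0 0 0;-1 -0.2 0.35 0.26 0 0 0;-1 -0.2 0.35 0.26 0 0 0;-1 -0.2 0.35 0.26 0 0 0"

```text
clock: 17.98
eef_pos: [0.547, 0.2812, 0.1474]
tool_rot: [-0.066, 0.998, 0.0, 0.001]
ft_force: [0.8, -0.2, 0.1]
grip_width: -0.0003
grasp_force: 0.0
```

```bash
python3 look.py pics/t3.png
```

```text
tcp board [ 19.5642 216.9014] [0.547  0.2812 0.1474] [ 0.8402 -0.172   0.0743] 17.9833
tile (11.0, 11.0) [-98.0418  20.9852]
tile (11.542431831359863, 11.343423843383789) [-40.6947  21.2698]
tile (11.0, 11.0) [99.4276 22.2923]
jar [  26.8165 -157.96  ]
```

View pics/t3.png

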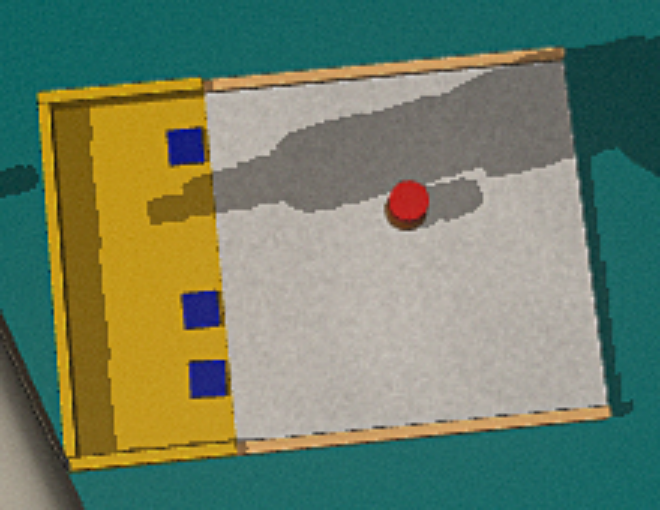

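All three tiles lie flat in the tray at (186,147), (202,309) and (208,379). The jar is still at (408,201), and the arm is clear.

```bash
python3 -c "from workcell import bot; print(bot.job_done())"
```

```text
the job is handed in; nothing more can be done
None
```

All three blue tiles were swept gently into the yellow catch tray and lie flat there, the jar stands where it was, and the job was handed in after about 18 s of robot time.

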